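# Set the screwdriver controller by its edge wheel

### The job

The sloping controller on the bench is to be set for the next batch of screws: slide its yellow shutter fully to the left, as seen from the robot, to uncover the edge wheel, then roll the wheel's rim, pressing lightly, until the red pointer lies wholly within the green band on the scale (not the blue one) and stays there. Then slide the shutter fully back to the right over the wheel, and leave the bottles and the hex key set round the controller where they are.

Things in the scene. Friction and masses are not known exactly. Their poses are not given: they have to be found in the camera images.
- console: Controller with a grey sloping panel on a black case, fixed to the bench. Origin on the bench under the panel's middle; x level from the panel's low front to its high rear, y left, z up; yaw within 0.15 rad. The panel (160 mm up the slope, 200 wide) rises at 35 deg from level, away from you. Here u = up the slope = (cos 35, 0, sin 35), n = out of the panel = (-sin 35, 0, cos 35) in this frame.
- panel_centre (a point): Centre of the panel's surface, 122 mm above the console's origin; u, y and n below are measured from here. Axes as console, not tilted. The case is 74 mm deep.
- hood_edge (a point): Middle of the outer edge of the thin black glare hood, a wall across the whole width at u = 68 to 77 mm, 83 mm tall along n. A gripper pointing straight down does not fit beside it over the wheel: lean the tool so that it points along -n (35 deg from vertical). Axes as console.
- scale_mid (a point): Middle of the scale window's glass (u = -46 mm, y = 0, 9 mm out of the panel). The window is 44 mm along u and 136 mm along y; white scale, pointer and bands lie under it and cannot be touched. Axes as console.
- wheel_cradle: Hidden sprung cradle carrying the black ribbed edge wheel. Origin on the wheel's axis; x along u, y left, z along n. Wheel 76 mm in diameter, 14 thick, axis along u, centre 26 mm below the panel at u = 8, y = -45 mm; its rim shows 12 mm out of a slot 19 x 64 mm (long in y). Pressed along -n it gives up to 4.5 mm on a spring (2.5 N to start, 7.5 N at 4.5 mm).
- wheel_top (a point): Outermost point of the wheel's rim, 12 mm out of the panel at u = 8 mm, y = -45 mm; sinks as the wheel is pressed. Axes as wheel_cradle. The wheel must never be pressed with more than 30 N.
- dial (a joint): Angle of the wheel, rad, stops at +-2.6. Grows as the exposed rim is rolled to the left (+y of the console), 38 mm of rim travel per rad. Friction 0.025 N m (0.7 N at the rim); stays where it is left. A fingertip pressed on the rim and moved along y turns it by stroke / 38 mm; several strokes may be needed.
- pointer_mid (a point): Middle of the red pointer, 4 mm wide along y and 22 mm along u, under the window at u = -46 mm. Geared to the wheel: its y from the panel's centre is 20 mm per rad of dial, so it goes left as the rim is rolled left. Starts within 10 mm of the scale's middle. Sinks with the wheel. Axes as wheel_cradle.
- green_band: Green setting band under the window, 12 mm wide along y and 26 mm along u, fixed; origin in its middle, y along the scale to the left, x level, z up. Its middle lies 28 to 42 mm left or right of the scale's middle. This is the setting wanted.
- blue_band: Blue band of the same size, the setting of another job, on the other side of the scale's middle; fixed; axes as green_band.
- shutter (a joint): How far the shutter is slid open to the left (+y of the console), m: 0 fully shut over the wheel, 0.080 fully open at its stop. It takes about 1 N to slide and stays where it is left.
- shutter_fin (a point): Yellow shutter: a low tunnel (64 mm along y, 35 along u, top 18.5 mm out of the panel) sliding along y on 3 mm rails over the wheel. On its middle stands a fin 10 mm thick (y), 28 mm along u, 18 to 44 mm out of the panel. This point: mid fin, 34 mm out of the panel, u = 8, y = -45 mm when shut. Axes as wheel_cradle. Push the fin sideways or pinch it across y.
- oiler: White bottle with a yellow nozzle, 29 x 42 x 123 mm, standing loose on the bench in front of the controller, at the right; origin under its middle. Leave it.
- threadlocker: Dark red bottle with a white nozzle, 26 x 38 x 112 mm, standing loose near the front edge at the left; origin under its middle. Leave it.
- hex_key_set: Red hex key holder, 37 x 105 x 20 mm, lying loose near the front edge before the toggle clamp; origin under its middle. Leave it.

How it is judged:
On the way, in this order (a step that is already met when the one before it is completed fails the run):
1. the shutter is slid fully open (value of joint shutter above 0.072 m), for 0.2 s.
2. with the shutter open, the red pointer stands still wholly within the green band (y of pointer_mid in the frame of green_band between -0.004 and 0.004 m and value of joint shutter above 0.06 m and velocity of joint dial between -0.05 and 0.05 rad/s), for 0.3 s.
At the end, for the whole second after the job is handed in: The pointer's middle is within 4 mm of the green band's middle along the scale (so the 4 mm pointer lies within the 12 mm band) and the shutter is within 6 mm of fully shut over the wheel (y of pointer_mid in the frame of green_band between -0.004 and 0.004 m and value of joint shutter below 0.006 m); the robot touches nothing.
It fails at once if the wheel is pressed harder than 30 N (contact force between anything else and wheel_cradle above 30 N).
It fails at once if the oiler, the threadlocker bottle or the hex key set is moved more than 20 mm (distance of any of oiler, threadlocker, hex_key_set from where it was at the start of the episode above 0.02 m).
It also fails if it takes over 48 s, if anything falls off the work surface, if the arm or the gripper's body presses on something with over 40 N, if the wrist force passes 120 N, or if a joint passes its speed limit or range.

### The arm

A 6-joint arm with a two-finger parallel gripper is mounted at the origin on a cart in front of the work surface, level with it; the furniture and walls round the work are solid. World frame = base frame: x ahead of the robot, y to its left, z up, the work surface at z = 0. Lengths are in m, angles in rad, forces in N, time in s.
With the tool pointing down it reaches from about 0.3 to 0.875 m from the base axis. Payload 4.2 kg.
Tool frame: the origin (TCP) lies between the finger pads; the fingertips stand 22 mm ahead of it and the grasp point (between the pads) lies 3 mm ahead of it; z points along the fingers, x is the direction in which the jaws open and shut, and the axes are right-handed (so a half turn about z gives the same grasp; the last joint's range is limited). The gripper opens to 85 mm and grips with 20 to 120 N. Pads are 22 mm wide; open, the fingers measure 114 mm over their backs; the gripper's body (76 mm by 85 mm) begins 54 mm behind the grasp point. The pads swing forward as they close: fully open they stand 13 mm farther back than shut.
Start: joints at [-0.02, 0.32, 1.565, -0, 1.257, -0.02], TCP at [0.575, 0, 0.253] pointing down, gripper open.
Joint ranges: [-3.11, 3.11], [-0.84, 2.01], [0.21, 2.61], [-1.34, 4.49], [0.05, 2.63], [-2.56, 2.56]. Speed limits (rad/s): [2.57, 2.57, 3.14, 3.14, 3.14, 3.14].

### API

Orientations are given as a rotation vector (axis times angle).
In Python, from plant import arm gives the robot as it stands. The module is installed in compiled form; this text tells all that it offers.
- The arm moves only by the tool drive_tool, never from a script. Its argument "series" is a list of rows, each a list of 6 numbers: the shift along the tool's x, y, z scaled (see below), then the turn, a rotation vector about the tool's x, y, z scaled (see below). A call has 1 to 8 rows; each row is the pose to reach, as a shift and turn from the pose measured when the call began, along the tool's axes at that moment; what a row does not reach only later rows make up. The controller multiplies each number of a shift by 0.15 m and each number of a turn by 60 degrees. A row lasts 1/12 s, in which the tool goes at most 41.7 mm and 7.16 degrees, less where a joint would pass 70% of its speed; a pose out of reach is approached as far as the arm can. A call with a number of a shift or a turn outside -1 to 1 is refused whole. A call with a gripper value outside its range is refused whole. "grip" is the closure, from 0 (fully open) to 1 (shut), set as the call begins (left out, the last holds). The fingers move at their own pace and stop on an object; "newtons" is the grip in N (left out, the last holds). Time passes only in rows, so rows that repeat a pose let the fingers close. It gives the time, the measured TCP pose, the force and the opening at its end, in the units of the state.
- arm.observe(): the state, without advancing time (a new reading comes with each control period).
- arm.get_image(name): name is "scene" or "side" or "wrist"; returns (picture, depth): 480x640x3 uint8, red, green, blue; 480x640 float32, m along the optical axis (not along the pixel's ray), 0 where there is no reading.
- arm.calibration(name): a dict with "K" (3x3 intrinsics, pixels), "world_to_cam" (4x4, takes a point from world to camera coordinates); the wrist camera has in their place "T_tool_cam" (4x4, takes a point from camera to tool coordinates, whose origin is the TCP and whose axes are the tool frame's). Camera axes: x right, y down, z forward; pixel columns grow to the right and rows downward; lengths in m; the calibration is good to about 2 mm. The wrist camera is an equidistant fisheye: a pixel r from the principal point sees the ray r / f radians off the axis. A picture is of the moment at which its call begins: read the wrist's pose just before it. calibration takes no time and is no camera call.
- arm.close_job(): hands the job in, once; it reports no verdict.
Trained networks look in the newest picture that a camera, given by its name, has taken for a name from the list of things; names that differ only in an ending like _2 or _b are one class to them, and where a whole thing is asked for, a point or a joint stands for the part that bears it (a point fixed in the world has none). Each returns a list of dicts, best first, with "score" (0 to 1); they miss things now and then, are a little off and sometimes report something else, mostly with a low value. They report only what shows in the picture. A call takes as long as a camera call.
- arm.outline_of(thing, camera): "region" (480x640 bool, what is visible of it) and "location" ([row, column] in pixels, amid what is visible of it).
The state is a dict: "t": time; "joint_positions": joint angles; "qd": joint speeds; "joint_torque": joint torques, N m; "eef_pos": TCP position; "eef_rot": TCP orientation; "force": force on the tool from outside, world axes, zero at the start; "torque": the same for the moment, N m; "grip_width": opening from 0.0 (shut) to 1.0 (fully open).
Only numpy, scipy, OpenCV 4.12 (cv2) and the standard library are available. Lean on these libraries where they do the work, as an engineer would, in place of code of your own. Each camera call takes 0.05 s, during which the arm holds its last target. There are 200 camera calls.

## Working session

There is one attempt and no reset: what is moved stays moved. The work goes in short steps, Python scripts to look and compute and a tool call to move; the robot and the scene stay as the last step left them, time stands still between calls to the robot, and variables do not carry over. Pictures are saved under pics/ and viewed, about 8 in all and at most 12, crops included, and the job is handed in when it is done.

Besides the shell and the picture viewer there is one more tool, called by a JSON object that holds its "name" and its "arguments". drive_tool: Moves the arm, as the interface text tells. Shifts and turns lie within -1 to 1; 1 stands for 0.15 m of shift or 60 degrees of turn. Its arguments: {"type":"object","properties":{"series":{"type":"array"},"grip":{"type":"number"},"newtons":{"type":"number"}},"required":["series"]}

```bash
mkdir -p pics
cat > h.py <<'E'
import numpy as np, cv2
from plant import arm
from scipy.spatial.transform import Rotation as R
def world(name,r,c,d):
    k=arm.calibration(name);K=np.array(k["K"]);p=np.linalg.inv(K)@np.array([c,r,1.])*d
    return (np.linalg.inv(np.array(k["world_to_cam"]))@np.append(p,1))[:3]
def cloud(name,d):
    k=arm.calibration(name);K=np.array(k["K"]);c,r=np.meshgrid(np.arange(640),np.arange(480))
    P=np.stack([(c-K[0,2])/K[0,0]*d,(r-K[1,2])/K[1,1]*d,d],-1)
    T=np.linalg.inv(np.array(k["world_to_cam"]));return P@T[:3,:3].T+T[:3,3]
def save(n,im): cv2.imwrite(f"pics/{n}.png",im[:,:,::-1])
E
python3 - <<'E'
from h import *
for n in ["scene","side"]:
    im,d=arm.get_image(n); save(n,im); np.save(n+"_d",d); np.save(n+"_i",im)
    W=cloud(n,d)
    for t in ["console","shutter_fin","green_band","blue_band","pointer_mid","oiler","threadlocker","hex_key_set"]:
        o=arm.outline_of(t,n)
        for q in o[:1]:
            m=q["region"]&(d>0); print(n,t,round(q["score"],2),np.round(q["location"]),m.sum(),np.round(np.median(W[m],0),3) if m.any() else "", np.round(W[m].min(0),3) if m.any() else "",np.round(W[m].max(0),3) if m.any() else "")
    k=arm.calibration(n); print(n,np.round(np.linalg.inv(k["world_to_cam"])[:3,3],2))
s=arm.observe();print(s["t"],s["eef_pos"],s["eef_rot"],s["force"],s["grip_width"])
E
```

```text
scene console 0.65 [216. 318.] 8012 [0.65  0.009 0.112] [ 0.539 -1.509 -0.827] [2.346 0.098 0.303]
scene shutter_fin 0.9 [199. 339.] 401 [ 0.64  -0.048  0.141] [ 0.619 -0.094  0.113] [ 0.679 -0.02   0.169]
scene blue_band 0.63 [224. 342.] 55 [ 0.611 -0.04   0.096] [ 0.599 -0.048  0.088] [ 0.623 -0.031  0.104]
scene oiler 0.65 [254. 405.] 475 [ 0.464 -0.106  0.053] [ 0.45 -1.2  -0.81] [ 1.39  -0.093  0.12 ]
scene threadlocker 0.58 [359. 255.] 764 [0.412 0.35  0.049] [ 0.4    0.291 -0.002] [0.513 0.366 0.11 ]
scene hex_key_set 0.84 [342. 322.] 822 [0.404 0.203 0.011] [ 0.382  0.15  -0.003] [0.427 0.259 0.023]
scene [-0.24  0.73  0.8 ]
side console 0.66 [246. 279.] 5694 [0.666 0.05  0.107] [ 0.567 -1.536 -0.647] [1.57  0.135 0.237]
side shutter_fin 0.64 [222. 296.] 215 [ 0.64  -0.048  0.147] [ 0.621 -0.095  0.119] [ 0.67 -0.02  0.17]
side green_band 0.35 [244. 282.] 5477 [0.666 0.05  0.108] [ 0.582 -1.535 -0.551] [1.497 0.098 0.235]
side blue_band 0.67 [217. 298.] 258 [ 0.641 -0.048  0.146] [ 0.621 -1.53  -0.468] [ 1.193 -0.017  0.172]
side pointer_mid 0.75 [244. 281.] 5729 [0.666 0.048 0.107] [ 0.569 -1.539 -0.601] [1.359 0.13  0.237]
side oiler 0.66 [250. 371.] 429 [ 0.47  -0.105  0.053] [ 0.453 -0.123  0.005] [ 0.495 -0.093  0.121]
side threadlocker 0.81 [360. 340.] 774 [0.418 0.354 0.047] [0.401 0.22  0.001] [0.461 0.366 0.112]
side hex_key_set 0.62 [329. 365.] 625 [0.406 0.209 0.013] [ 0.384  0.132 -0.   ] [0.433 0.259 0.024]
side [0.22 1.12 0.65]
0.9 [ 5.74985032e-01 -1.13254640e-05  2.53367938e-01] [3.14156597e+00 1.20681619e-05 1.62281562e-04] [ 0.34432587 -0.06343572 -0.24644676] 0.9963577316967139
```

Run:
```python
from h import *
im=np.load("scene_i.npy"); c=cv2.resize(im[150:290,230:430],None,fx=3.5,fy=3.5,interpolation=cv2.INTER_CUBIC)
w,_=arm.get_image("wrist"); np.save("wrist_i",w)
save("a",c);save("w0",w)
# plane fit of the panel from scene+side
d=np.load("scene_d.npy");W=cloud("scene",d)
P=W.reshape(-1,3);m=(P[:,0]>.54)&(P[:,0]<.78)&(abs(P[:,1])<.15)&(P[:,2]>.04)&(P[:,2]<.3);P=P[m]
best=None
rng=np.random.default_rng(0)
for yaw in np.linspace(-.15,.15,31):
    n=np.array([-np.sin(.6109)*np.cos(yaw),-np.sin(.6109)*np.sin(yaw),np.cos(.6109)])
    s=P@n; h,e=np.histogram(s,np.arange(s.min(),s.max(),.002)); i=h.argmax()
    if best is None or h[i]>best[0]: best=(h[i],yaw,e[i]+.001,n)
print(best,len(P))
_,yaw,off,n=best
q=P[abs(P@n-off)<.004]; c=q.mean(0);print("svd normal",np.linalg.svd(q-c)[2][2] if len(q)<3000 else "",c)
for n_ in ["scene"]: print(arm.calibration("scene")["K"])
```

```text
(np.int64(1275), np.float64(-0.06999999999999999), np.float64(-0.27477136427451454), array([-0.57220015,  0.04011956,  0.81913211])) 7427
svd normal  [0.65158261 0.00189613 0.11949082]
[[571.30299163   0.         315.52565278]
 [  0.         571.30299163 241.65838951]
 [  0.           0.           1.        ]]
```

View pics/a.png

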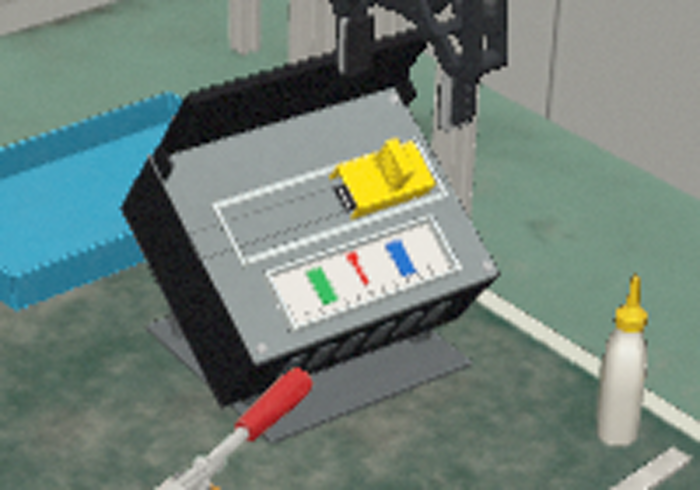

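View pics/w0.png

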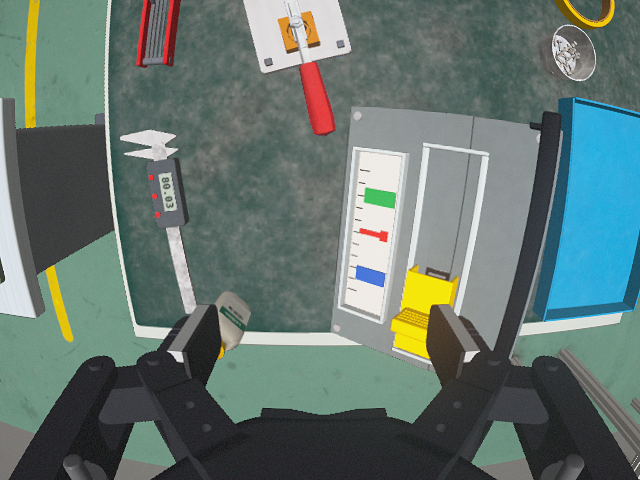

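```bash
cat >> h.py <<'E'
A=np.radians(35)
def frame(q):
    c,s=np.cos(q[2]),np.sin(q[2]);Z=np.array([[c,-s,0],[s,c,0],[0,0,1.]])
    U=Z@[np.cos(A),0,np.sin(A)];N=Z@[-np.sin(A),0,np.cos(A)];return np.array([q[0],q[1],.122]),U,Z[:,1],N
def pt(q,u,y,n):
    o,U,Y,N=frame(q);return o+u*U+y*Y+n*N
def ray(cam,px,st=None):  # px (row,col) -> origin, direction (world)
    k=arm.calibration(cam);K=np.array(k["K"]);x=(px[1]-K[0,2])/K[0,0];y=(px[0]-K[1,2])/K[1,1]
    if cam=="wrist":
        th=np.hypot(x,y);v=np.array([x/th*np.sin(th),y/th*np.sin(th),np.cos(th)]);T=np.array(k["T_tool_cam"])
        M=np.eye(4);M[:3,:3]=R.from_rotvec(st["eef_rot"]).as_matrix();M[:3,3]=st["eef_pos"];T=M@T
    else: v=np.array([x,y,1.]);T=np.linalg.inv(np.array(k["world_to_cam"]))
    return T[:3,3],T[:3,:3]@v
def hit(q,cam,px,n,st=None): # -> (u,y) on plane at height n
    o,U,Y,N=frame(q);a,v=ray(cam,px,st);p=a+v*(((o+n*N-a)@N)/(v@N))-o;return np.array([p@U,p@Y])
def masks(im):
    h=cv2.cvtColor(im,cv2.COLOR_RGB2HSV);H,S,V=[h[...,i].astype(int) for i in range(3)];s=(S>130)&(V>90)
    return {"green":s&(H>50)&(H<80),"blue":s&(H>103)&(H<125),"red":s&((H<6)|(H>174)),"yellow":s&(H>22)&(H<34)}
E
python3 - <<'E'
from h import *
from scipy.optimize import least_squares
st=arm.observe()
box={"scene":(150,290,230,430),"side":(200,300,230,340),"wrist":(150,300,350,410)}
ob=[]
for cam in box:
    im=np.load(cam+"_i.npy");b=box[cam];M=masks(im)
    for t in ["green","blue","red"]:
        m=np.zeros(M[t].shape,np.uint8);m[b[0]:b[1],b[2]:b[3]]=M[t][b[0]:b[1],b[2]:b[3]]
        n,l,s,c=cv2.connectedComponentsWithStats(m)
        # component nearest expected window
        cand=[i for i in range(1,n) if s[i,4]>=15]
        for i in cand: print(cam,t,s[i],np.round(c[i],1))
        w=[i for i in cand if np.linalg.norm(hit([.655,0,-.07],cam,c[i][::-1],.006,st)[0]+.046)<.015 ]
        if w:
            i=max(w,key=lambda i:s[i,4]);ob.append((cam,t,c[i][::-1]))
# yellow from depth clouds
Y=[]
for cam in ["scene","side"]:
    d=np.load(cam+"_d.npy");im=np.load(cam+"_i.npy");W=cloud(cam,d);m=masks(im)["yellow"]&(d>0)&(abs(W[...,0]-.645)<.06)&(abs(W[...,1]+.05)<.07)&(W[...,2]>.1)&(W[...,2]<.22);Y.append(W[m])
ni=.006
for it in range(3):
    q0=[.655,0,-.07] if it==0 else q
    def f(p):
        q=p[:3];yy=dict(green=p[3],blue=p[4],red=p[5]);r=[]
        for cam,t,px in ob:
            h=hit(q,cam,px,ni,st);r+=[h[0]+.046,h[1]-yy[t]]
        r.append((p[1]-y0)*2);return r
    y0=0 if it==0 else y0
    s=least_squares(f,[*q0,.035,-.035,0]);q=s.x[:3]
    o,U,V,N=frame(q);ys=np.vstack(Y)-o
    lo,hi=np.percentile(ys@V,[1,99]);print("shutter y",lo,hi,"u",np.percentile(ys@U,[1,99]),"n",np.percentile(ys@N,[1,99]))
    y0=q[1]+((lo+hi)/2+.045)
    print(np.round(s.x,4),np.round(1e3*s.fun,1))
for cam,t,px in ob: print(cam,t,np.round(hit(q,cam,px,ni,st)*1e3,1))
E
```

```text
scene green [318 227   8  10  38] [321.7 231.6]
scene blue [341 219   8  10  40] [344.2 223.3]
scene red [297 255  22  21 187] [308.6 264.6]
side green [295 246   9   7  22] [299.1 249. ]
side blue [306 236   8   7  20] [309.2 239.1]
side red [304 268   9  20 122] [307.9 277. ]
wrist green [364 188  31  20 439] [379.5 197.5]
wrist blue [356 266  29  21 388] [369.9 275.9]
wrist red [359 228  29  14 165] [375.1 234. ]
shutter y -0.08483807541984797 -0.02178403309001333 u [-0.01202318  0.02303445] n [0.00225056 0.04651075]
[ 0.6559  0.     -0.0791  0.0248 -0.0392 -0.0052] [-4.6 -0.7 -3.8 -1.2 -1.2  2.1 -1.   1.9  1.5 -1.5  1.4 -0.7  1.4  0.
  0. ]
shutter y -0.07650094138986303 -0.01344689914861723 u [-0.01202321  0.02303442] n [0.00225057 0.04651077]
[ 0.6552 -0.0083 -0.0791  0.0331 -0.0308  0.0031] [-4.6 -0.7 -3.8 -1.2 -1.2  2.1 -1.   1.9  1.5 -1.5  1.4 -0.7  1.4 -0.
 -0. ]
shutter y -0.07652710317626454 -0.013473060932971927 u [-0.01202321  0.02303442] n [0.00225057 0.04651077]
[ 0.6552 -0.0083 -0.0791  0.0331 -0.0309  0.0031] [-4.6 -0.7 -3.8 -1.2 -1.2  2.1 -1.   1.9  1.5 -1.5  1.4 -0.7  1.4  0.
 -0. ]
scene green [-50.6  32.4]
scene blue [-49.8 -32. ]
side green [-47.2  35.2]
side blue [-47.  -28.9]
wrist green [-44.5  31.6]
wrist blue [-44.6 -31.6]
wrist red [-44.6   3.1]
```

```bash
cat >> h.py <<'E'
Q=[.6552,-.0083,-.0791]
def plan(u,y,n,frac=1.,q=Q):  # TCP target given fingertip (u,y,n) mm; prints scaled shift & turn
    st=arm.observe();o,U,Y,N=frame(q);Rt=R.from_matrix(np.array([Y,U,-N]).T);Rc=R.from_rotvec(st["eef_rot"])
    p=pt(q,u/1e3,y/1e3,n/1e3+.022);s=Rc.inv().apply(p-st["eef_pos"])/.15;t=(Rc.inv()*Rt).as_rotvec()/np.radians(60)
    print("t",round(st["t"],2),"shift",np.round(s*frac,3),"turn",np.round(t*frac,3))
def where(q=Q):
    st=arm.observe();o,U,Y,N=frame(q);d=np.array(st["eef_pos"])-.022*N-o;Z=R.from_rotvec(st["eef_rot"]).as_matrix()
    f=np.array(st["force"]);print("t",round(st["t"],2),"tip u,y,n mm",np.round([d@U*1e3,d@Y*1e3,d@N*1e3],1),"F",np.round([f@U,f@Y,f@N],1),"grip",round(st["grip_width"],2),"j",np.round(st["joint_positions"],2))
E
python3 -c "
from h import *
plan(8,-78,75,.5);plan(8,-78,75)"
```

```text
t 0.95 shift [0.084 0.274 0.158] turn [-0.235  0.217 -0.688]
t 0.95 shift [0.167 0.548 0.315] turn [-0.47   0.434 -1.376]
```

{"name": "drive_tool", "arguments": {"series": [[0.084, 0.274, 0.1, -0.235, 0.217, -0.688], [0.084, 0.274, 0.1, -0.235, 0.217, -0.688], [0.084, 0.274, 0.1, -0.235, 0.217, -0.688], [0.084, 0.274, 0.1, -0.235, 0.217, -0.688], [0.084, 0.274, 0.1, -0.235, 0.217, -0.688], [0.084, 0.274, 0.1, -0.235, 0.217, -0.688], [0.084, 0.274, 0.1, -0.235, 0.217, -0.688]], "grip": 1, "newtons": 40}}

```text
t: 1.53
eef_pos: [0.5864, -0.0408, 0.2381]
eef_rot: [2.691, 1.032, 0.323]
force: [-1.3, -1.1, -0.1]
grip_width: 0.008
```

```bash
python3 -c "
from h import *
where();plan(8,-78,75)"
```

```text
t 1.53 tip u,y,n mm [ 12.5 -37.8 111. ] F [-1.  -1.2  0.6] grip 0.01 j [-0.02  0.23  1.78 -0.19  0.85 -0.65]
t 1.53 shift [-0.146  0.192  0.268] turn [-0.234  0.216 -0.684]
```

{"name": "drive_tool", "arguments": {"series": [[-0.146, 0.192, 0.268, -0.234, 0.216, -0.684], [-0.146, 0.192, 0.268, -0.234, 0.216, -0.684], [-0.146, 0.192, 0.268, -0.234, 0.216, -0.684], [-0.146, 0.192, 0.268, -0.234, 0.216, -0.684], [-0.146, 0.192, 0.268, -0.234, 0.216, -0.684], [-0.146, 0.192, 0.268, -0.234, 0.216, -0.684], [-0.146, 0.192, 0.268, -0.234, 0.216, -0.684], [-0.146, 0.192, 0.268, -0.234, 0.216, -0.684]]}}

```text
t: 2.2
eef_pos: [0.5989, -0.0825, 0.2055]
eef_rot: [1.935, 1.792, 0.563]
force: [0.3, -0.1, -0.7]
grip_width: -0.0
```

Run:
```python
from h import *
st=arm.observe();w,_=arm.get_image("wrist");save("w1",w);where();plan(8,-78,25)
M=masks(w)
for t in M:
    n,l,s,c=cv2.connectedComponentsWithStats(M[t].astype(np.uint8))
    for i in range(1,n):
        if s[i,4]>60: print(t,s[i],np.round(c[i]),np.round(hit(Q,"wrist",c[i][::-1],.006,st)*1e3,1))
```

```text
t 2.25 tip u,y,n mm [  7.  -78.4  75.2] F [-0.2 -0.   0.4] grip 0.01 j [-0.19  0.2   2.02  0.19  0.32 -1.84]
t 2.25 shift [0.003 0.007 0.334] turn [-0.001 -0.     0.   ]
green [488 153  19  41 654] [497. 173.] [-47.3  28.4]
blue [390 147  20  44 823] [399. 168.] [-47.5 -34.5]
red [ 556   72   73   37 1811] [592.  89.] [-110.6  101.9]
red [454 154  13  40 296] [461. 176.] [-44.1   4. ]
yellow [ 325  229  111   77 6847] [378. 263.] [ 10.1 -44.4]
yellow [565 245  42  35 217] [591. 257.] [  8.2 118.8]
```

View pics/w1.png

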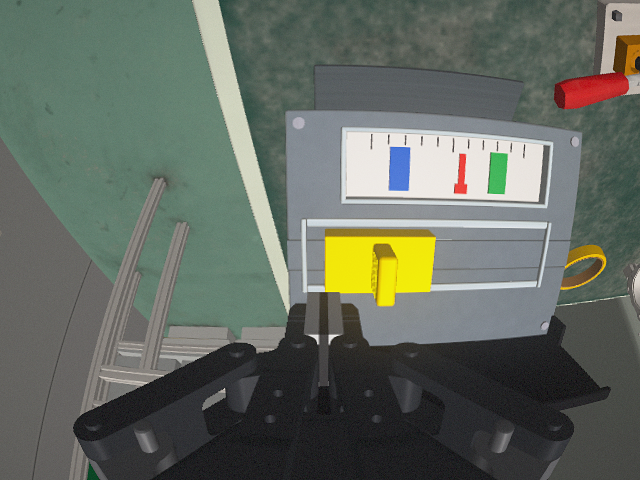

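{"name": "drive_tool", "arguments": {"series": [[0, 0.007, 0.11, 0, 0, 0], [0, 0.007, 0.22, 0, 0, 0], [0, 0.007, 0.32, 0, 0, 0], [0, 0.007, 0.32, 0, 0, 0]]}}

```text
t: 2.58
eef_pos: [0.6275, -0.0846, 0.1645]
eef_rot: [1.94, 1.793, 0.561]
force: [0.6, -1.1, -0.3]
grip_width: -0.003
```

{"name": "drive_tool", "arguments": {"series": [[0.1, 0, 0, 0, 0, 0], [0.2, 0, 0, 0, 0, 0], [0.3, 0, 0, 0, 0, 0], [0.4, 0, 0, 0, 0, 0], [0.5, 0, 0, 0, 0, 0], [0.5, 0, 0, 0, 0, 0]]}}

```text
t: 3.08
eef_pos: [0.6336, -0.008, 0.1653]
eef_rot: [1.937, 1.795, 0.562]
force: [0.1, 0.0, 0.7]
grip_width: 0.001
```

Run:
```python
from h import *
st=arm.observe();w,_=arm.get_image("wrist");save("w2",w);where()
M=masks(w)
for t in M:
    n,l,s,c=cv2.connectedComponentsWithStats(M[t].astype(np.uint8))
    for i in range(1,n):
        if s[i,4]>60: print(t,s[i],np.round(c[i]),np.round(hit(Q,"wrist",c[i][::-1],.006 if t!="yellow" else .0185,st)*1e3,1))
```

```text
t 3.13 tip u,y,n mm [ 7.1 -2.2 25.8] F [-0.  -0.7  0.4] grip -0.0 j [-0.02  0.29  2.01 -0.15  0.23 -1.38]
green [ 380  150   27   56 1393] [393. 178.] [-47.6  29.8]
blue [ 238  150   28   56 1417] [252. 177.] [-47.6 -32.6]
red [ 485   34  110   52 3759] [538.  58.] [-110.3  102. ]
red [325 154  18  55 606] [334. 185.] [-43.9   3.6]
yellow [ 294  255  145   97 8809] [375. 291.] [ 1.  22.1]
yellow [525 257  64  50 405] [562. 279.] [ -2.4 120.6]
```

View pics/w2.png

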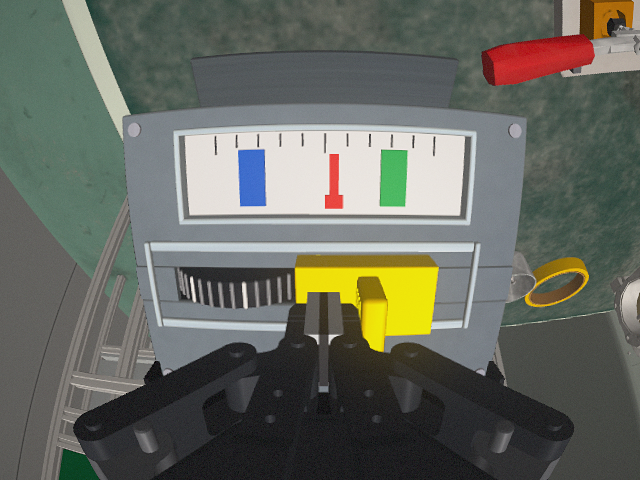

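{"name": "drive_tool", "arguments": {"series": [[0.04, 0, 0, 0, 0, 0], [0.08, 0, 0, 0, 0, 0], [0.1, 0, 0, 0, 0, 0], [0.1, 0, 0, 0, 0, 0]]}}

```text
t: 3.47
eef_pos: [0.6346, 0.006, 0.1657]
eef_rot: [1.937, 1.794, 0.562]
force: [-0.0, -0.6, -0.9]
grip_width: -0.001
```

```bash
cat >> h.py <<'E'
def look(name=None):
    st=arm.observe();w,_=arm.get_image("wrist");where()
    if name: save(name,w)
    M=masks(w);T=np.array(arm.calibration("wrist")["T_tool_cam"]);o,U,Y,N=frame(Q)
    c0=np.array(st["eef_pos"])+R.from_rotvec(st["eef_rot"]).apply(T[:3,3])-o;print("cam u,y,n",np.round([c0@U*1e3,c0@Y*1e3,c0@N*1e3]))
    for t in M:
        n,l,s,c=cv2.connectedComponentsWithStats(M[t].astype(np.uint8))
        for i in range(1,n):
            if s[i,4]<60: continue
            z=.0185 if t=="yellow" else .006;h=hit(Q,"wrist",c[i][::-1],z,st)*1e3
            a=hit(Q,"wrist",(c[i][1],s[i,0]),z,st)[1]*1e3;b=hit(Q,"wrist",(c[i][1],s[i,0]+s[i,2]),z,st)[1]*1e3
            if abs(h[1])<90 and h[0]>-80: print(t,"uy",np.round(h,1),"y-ext",np.round([a,b],1))
E
python3 -c "
from h import *
look()"
```

```text
t 3.52 tip u,y,n mm [ 7.3 12.5 26.1] F [-0.   0.   0.4] grip -0.0 j [ 0.02  0.3   2.01 -0.22  0.24 -1.28]
cam u,y,n [-67.  13. 168.]
green uy [-47.6  30.2] y-ext [24.7 36.2]
blue uy [-47.5 -32.2] y-ext [-38.5 -25.8]
red uy [-43.8   3.4] y-ext [-0.3  7.6]
yellow uy [ 1.  35.5] y-ext [-0.3 65.4]
```

{"name": "drive_tool", "arguments": {"series": [[0.02, 0, 0, 0, 0, 0], [0.035, 0, 0, 0, 0, 0], [0.035, 0, 0, 0, 0, 0]]}}

```text
t: 3.77
eef_pos: [0.6349, 0.0093, 0.1657]
eef_rot: [1.938, 1.793, 0.558]
force: [-0.2, -9.4, 0.7]
grip_width: -0.002
```

```bash
python3 -c "
from h import *
look()"
```

```text
t 3.82 tip u,y,n mm [ 7.3 16.  26.2] F [ 0.1 -9.5  0.3] grip -0.0 j [ 0.02  0.3   2.   -0.25  0.24 -1.24]
cam u,y,n [-67.  17. 168.]
green uy [-47.7  30.3] y-ext [24.9 36.4]
blue uy [-47.5 -32.2] y-ext [-38.2 -25.4]
red uy [-43.8   3.3] y-ext [-0.1  7.4]
yellow uy [ 0.8 38.3] y-ext [ 2.6 67.7]
```

{"name": "drive_tool", "arguments": {"series": [[-0.1, 0.005, 0, 0, 0, 0], [-0.28, 0.005, 0, 0, 0, 0], [-0.46, 0.005, 0, 0, 0, 0], [-0.467, 0.005, 0.03, 0, 0, 0], [-0.467, 0.005, 0.06, 0, 0, 0], [-0.467, 0.005, 0.07, 0, 0, 0]]}}

```text
t: 4.32
eef_pos: [0.636, -0.0611, 0.1569]
eef_rot: [1.939, 1.793, 0.558]
force: [0.7, 0.5, 0.5]
grip_width: -0.003
```

```bash
python3 -c "
from h import *
look();plan(8,-54,14)"
```

```text
t 4.37 tip u,y,n mm [  7.7 -53.6  15. ] F [ 0.6 -0.  -0.9] grip 0.0 j [-0.12  0.31  2.01  0.12  0.22 -1.72]
cam u,y,n [-66. -53. 157.]
green uy [-47.6  28.3] y-ext [21.7 35.9]
blue uy [-47.4 -34.1] y-ext [-39.9 -27.9]
red uy [-44.2   4. ] y-ext [-0.7  7.7]
yellow uy [ 5.1 30.9] y-ext [-4.5 71.6]
t 4.37 shift [-0.003  0.002  0.007] turn [-0.006  0.001  0.002]
```

{"name": "drive_tool", "arguments": {"series": [[0, 0, 0.012, 0, 0, 0], [0, 0, 0.024, 0, 0, 0], [0, 0, 0.03, 0, 0, 0], [0, 0, 0.03, 0, 0, 0]]}}

```text
t: 4.7
eef_pos: [0.6386, -0.06, 0.1531]
eef_rot: [1.938, 1.795, 0.558]
force: [-1.2, 0.4, 4.6]
grip_width: 0.003
```

```bash
sed -i 's/z=.0185 if t=="yellow" else .006/z=dict(yellow=.0185,red=.0075).get(t,.002)/' h.py; python3 -c "
from h import *
look()"
```

```text
t 4.75 tip u,y,n mm [  7.7 -53.   10.7] F [-0.1  1.1  3.1] grip 0.0 j [-0.12  0.32  2.01  0.12  0.21 -1.73]
cam u,y,n [-66. -52. 153.]
green uy [-47.2  30.5] y-ext [23.8 38. ]
blue uy [-47.1 -33.6] y-ext [-39.6 -27.2]
red uy [-44.6   2.4] y-ext [-2.   6.5]
yellow uy [ 4.8 30.5] y-ext [-4.6 71.7]
```

{"name": "drive_tool", "arguments": {"series": [[0, 0, 0.008, 0, 0, 0], [0.03, 0, 0.008, 0, 0, 0], [0.06, 0, 0.008, 0, 0, 0], [0.09, 0, 0.008, 0, 0, 0], [0.113, 0, 0.008, 0, 0, 0], [0.113, 0, 0.008, 0, 0, 0]]}}

```text
t: 5.25
eef_pos: [0.6405, -0.0427, 0.1524]
eef_rot: [1.937, 1.796, 0.559]
force: [-3.1, 1.9, 3.5]
grip_width: -0.001
```

```bash
python3 -c "
from h import *
look()"
```

```text
t 5.3 tip u,y,n mm [  7.6 -35.6   9.7] F [-0.3  2.8  4.4] grip 0.0 j [-0.09  0.32  2.01  0.02  0.21 -1.6 ]
cam u,y,n [-66. -35. 152.]
green uy [-47.2  30.5] y-ext [23.7 37.6]
blue uy [-47.2 -33.5] y-ext [-39.4 -27.2]
red uy [-44.8  11.6] y-ext [ 7.3 15.5]
yellow uy [ 4.4 31.5] y-ext [-2.1 71. ]
```

{"name": "drive_tool", "arguments": {"series": [[0, 0, -0.05, 0, 0, 0], [0, 0, -0.06, 0, 0, 0], [-0.13, 0, -0.06, 0, 0, 0], [-0.13, 0, -0.06, 0, 0, 0], [-0.13, 0, -0.02, 0, 0, 0], [-0.13, 0, -0.005, 0, 0, 0], [-0.13, 0, 0.0, 0, 0, 0], [-0.13, 0, 0.0, 0, 0, 0]]}}

```text
t: 5.97
eef_pos: [0.6395, -0.0621, 0.1526]
eef_rot: [1.936, 1.795, 0.559]
force: [-2.6, -1.8, 4.6]
grip_width: 0.001
```

{"name": "drive_tool", "arguments": {"series": [[0.03, 0, 0, 0, 0, 0], [0.06, 0, 0, 0, 0, 0], [0.09, 0, 0, 0, 0, 0], [0.12, 0, 0, 0, 0, 0], [0.13, 0, 0, 0, 0, 0], [0.13, 0, 0, 0, 0, 0]]}}

```text
t: 6.47
eef_pos: [0.641, -0.0419, 0.1527]
eef_rot: [1.936, 1.796, 0.56]
force: [-2.2, 1.0, 4.1]
grip_width: -0.002
```

```bash
python3 -c "
from h import *
look()"
```

```text
t 6.52 tip u,y,n mm [  8.2 -34.8   9.7] F [0.7 1.5 4.9] grip -0.0 j [-0.09  0.32  2.01  0.02  0.21 -1.6 ]
cam u,y,n [-66. -35. 152.]
green uy [-47.9  31.9] y-ext [25.8 37.8]
blue uy [-47.2 -33.4] y-ext [-39.4 -27.2]
red uy [-44.6  22.6] y-ext [18.1 26.2]
yellow uy [ 4.3 31.5] y-ext [-2.1 70.6]
```

{"name": "drive_tool", "arguments": {"series": [[0, 0, -0.05, 0, 0, 0], [0, 0, -0.06, 0, 0, 0], [-0.1, 0, -0.06, 0, 0, 0], [-0.1, 0, -0.06, 0, 0, 0], [-0.1, 0, -0.02, 0, 0, 0], [-0.1, 0, -0.005, 0, 0, 0], [-0.1, 0, 0.0, 0, 0, 0], [-0.1, 0, 0.0, 0, 0, 0]]}}

```text
t: 7.18
eef_pos: [0.6401, -0.0569, 0.1527]
eef_rot: [1.935, 1.796, 0.56]
force: [-3.0, 0.5, 4.7]
grip_width: 0.004
```

{"name": "drive_tool", "arguments": {"series": [[0.03, 0, 0, 0, 0, 0], [0.06, 0, 0, 0, 0, 0], [0.085, 0, 0, 0, 0, 0], [0.095, 0, 0, 0, 0, 0], [0.095, 0, 0, 0, 0, 0]]}}

```text
t: 7.6
eef_pos: [0.6411, -0.042, 0.1528]
eef_rot: [1.935, 1.797, 0.56]
force: [-2.3, 1.1, 3.7]
grip_width: 0.002
```

{"name": "drive_tool", "arguments": {"series": [[0, 0, -0.05, 0, 0, 0], [0, 0, -0.12, 0, 0, 0], [0.1, 0, -0.22, 0, 0, 0], [0.3, 0, -0.35, 0, 0, 0], [0.4, 0, -0.35, 0, 0, 0], [0.4, 0, -0.35, 0, 0, 0]]}}

```text
t: 8.1
eef_pos: [0.6156, 0.0222, 0.1977]
eef_rot: [1.931, 1.799, 0.563]
force: [0.3, -0.3, -0.3]
grip_width: 0.001
```

```bash
python3 -c "
from h import *
look('w3')
im=cv2.imread('pics/w3.png');cv2.imwrite('pics/w3c.png',cv2.resize(im[100:340,160:480],None,fx=2.4,fy=2.4))"
```

```text
t 8.15 tip u,y,n mm [ 8.4 26.2 63.4] F [-0.7  0.4  0.4] grip 0.0 j [ 0.05  0.23  2.   -0.23  0.31 -1.25]
cam u,y,n [-65.  27. 206.]
green uy [-48.5  29.7] y-ext [25.2 36.7]
blue uy [-47.1 -33.3] y-ext [-39.3 -26.8]
red uy [-43.9  31.9] y-ext [28.5 35.9]
yellow uy [ 4.5 34.9] y-ext [ 2.3 67.5]
```

View pics/w3c.png

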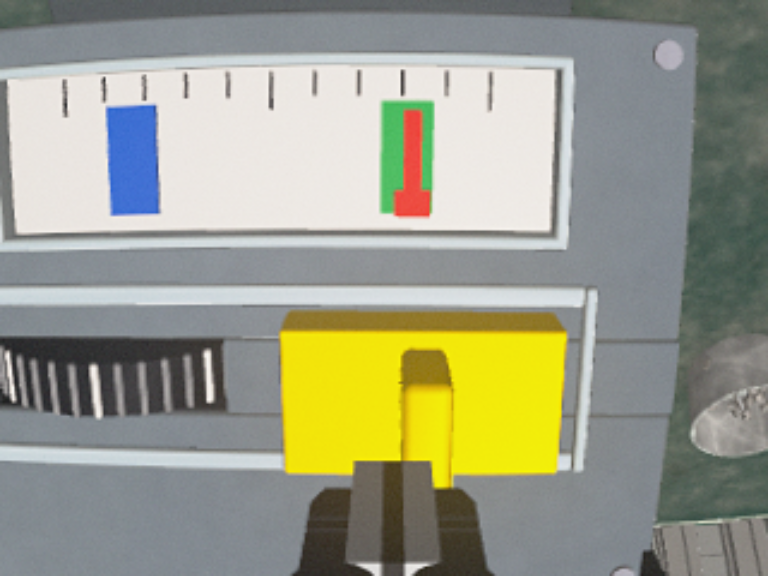

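{"name": "drive_tool", "arguments": {"series": [[0.15, 0, 0, 0, 0, 0], [0.25, 0, 0, 0, 0, 0], [0.25, 0, 0.1, 0, 0, 0], [0.25, 0, 0.2, 0, 0, 0], [0.25, 0, 0.25, 0, 0, 0], [0.25, 0, 0.25, 0, 0, 0]]}}

```text
t: 8.65
eef_pos: [0.6388, 0.0558, 0.1636]
eef_rot: [1.935, 1.8, 0.556]
force: [0.3, -0.6, -0.1]
grip_width: 0.0
```

```bash
python3 -c "
from h import *
look()"
```

```text
t 8.7 tip u,y,n mm [ 7.  62.7 25.1] F [-0.4  0.4  0.8] grip -0.0 j [ 0.12  0.31  1.99 -0.43  0.27 -1.  ]
cam u,y,n [-67.  63. 167.]
green uy [-49.3  30.8] y-ext [24.8 37.2]
blue uy [-47.1 -33.1] y-ext [-40.6 -25.9]
red uy [-44.3  32. ] y-ext [28.5 36.6]
yellow uy [ 2.1 31.8] y-ext [ 1.4 66.9]
```

{"name": "drive_tool", "arguments": {"series": [[-0.1, 0, 0, 0, 0, 0], [-0.2, 0, 0, 0, 0, 0], [-0.3, 0, 0, 0, 0, 0], [-0.4, 0, 0, 0, 0, 0], [-0.48, 0, 0, 0, 0, 0], [-0.54, 0, 0, 0, 0, 0], [-0.57, 0, 0, 0, 0, 0], [-0.57, 0, 0, 0, 0, 0]]}}

```text
t: 9.37
eef_pos: [0.6323, -0.0308, 0.1655]
eef_rot: [1.936, 1.797, 0.558]
force: [-0.2, -0.2, 0.4]
grip_width: 0.003
```

{"name": "drive_tool", "arguments": {"series": [[-0.015, 0, 0, 0, 0, 0], [-0.03, 0, 0, 0, 0, 0], [-0.03, 0, 0, 0, 0, 0]]}}

```text
t: 9.62
eef_pos: [0.6318, -0.0341, 0.166]
eef_rot: [1.936, 1.797, 0.56]
force: [-0.6, 7.3, 1.1]
grip_width: 0.001
```

```bash
python3 -c "
from h import *
look()"
```

```text
t 9.67 tip u,y,n mm [  7.8 -27.5  26.3] F [-0.5  7.2  1.5] grip 0.0 j [-0.07  0.29  2.01 -0.01  0.23 -1.55]
cam u,y,n [-66. -27. 168.]
green uy [-48.5  28.2] y-ext [24.3 37.4]
blue uy [-47.1 -33.6] y-ext [-39.  -27.4]
red uy [-44.2  31.8] y-ext [27.2 35.6]
yellow uy [  1.  -49.1] y-ext [-78.1 -13.1]
```

{"name": "drive_tool", "arguments": {"series": [[0.06, 0, 0, 0, 0, 0], [0.1, 0, -0.1, 0, 0, 0], [0.25, 0, -0.3, 0, 0, 0], [0.38, 0, -0.45, 0, 0, 0], [0.38, 0, -0.45, 0, 0, 0], [0.38, 0, -0.45, 0, 0, 0]]}}

```text
t: 10.17
eef_pos: [0.5978, 0.0268, 0.2231]
eef_rot: [1.932, 1.798, 0.563]
force: [0.6, -0.2, 0.2]
grip_width: -0.001
```

```bash
python3 -c "
from h import *
look('w4')
im=cv2.imread('pics/w4.png');cv2.imwrite('pics/w4c.png',cv2.resize(im[100:340,120:440],None,fx=2.4,fy=2.4))"
```

```text
t 10.22 tip u,y,n mm [ 7.9 29.7 94.2] F [-0.3 -0.4  0.1] grip 0.0 j [ 0.06  0.17  2.   -0.22  0.37 -1.26]
cam u,y,n [-65.  30. 237.]
green uy [-49.1  28.8] y-ext [25. 37.]
blue uy [-47.  -33.5] y-ext [-39.9 -27. ]
red uy [-44.   31.9] y-ext [28.3 35.6]
yellow uy [  5.8 -44. ] y-ext [-79.  -10.2]
```

View pics/w4c.png

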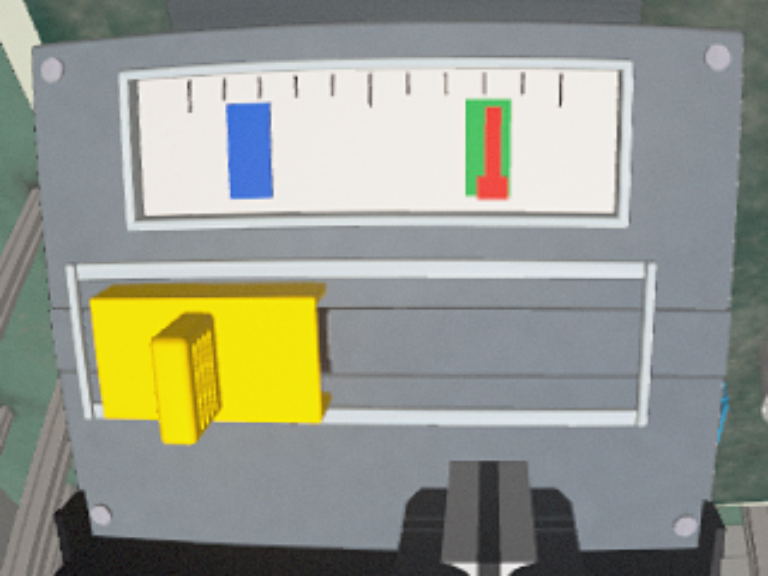

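The picture shows the shutter shut at the right (columns 92–325). The pointer stem (485–502) lies inside the green band (466–511), about 1.3 mm left of its middle, and the gripper is clear of everything.

```bash
python3 -c "
from h import *
arm.close_job();print(arm.observe()['t'])"
```

```text
the job is handed in; nothing more can be done
the job is handed in; nothing more can be done
```

The job is done and handed in at about 10.2 s of the 48 s allowed. I pushed the shutter to its left stop with the closed fingertips and rolled the wheel left in three light strokes. Then I pushed the shutter back to its right stop and lifted the tool clear.

- **Pointer:** the last wrist picture, from almost straight above the green band, shows the red pointer inside it, about 1.3 mm left of its middle (limit 4 mm). It read the same before and after the shutter was closed.
- **Shutter:** a clear rise in push force marked the stop at both ends, 9.5 N at the left and 7.3 N at the right. The fingertips' stop positions match full travel.
- **Wheel:** the tool read about 5 N at most while pressing, checked after each move rather than continuously (limit 30 N).
- **Tool:** it ended clear of everything, with the force reading near zero.
- **Bottles and hex key set:** I did not measure their positions again at the end. The tool stayed above the panel, and I saw no unexpected contact force.
- **Disagreement:** colour centroids put the pointer 1 to 4 mm left of the band's middle, depending on the view. The pointer hides part of the band and sits above it, so I relied on the edges in the near-overhead picture instead.

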